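# Offer up a switch lever over its fitting jig

### The job

Pick up the blue cast lever by its balance point on the bar, keep it level all the way, and bring it over the fitting jig so that its big bore is straight above the thick post and its small eye straight above the thin pin, about 3 cm above their tips. Finish while holding it there, level and still, ready to be lowered: do not lower it onto the jig, let it touch the jig, put it down or let go. Leave the insulator, the lampholder and the terminal block where they are.

Things in the scene. Friction and masses are not known exactly. Their poses are not given: they have to be found in the camera images.
- lever: Loose blue cast lever, 0.5 kg, lying flat. Origin on its underside, below the balance point; z up, x along the bar from big hub to small eye. Hub 45 mm wide, 36 tall, 18 mm bore, axis at x = -51 mm, clamp lug to x = -86; eye 26 wide, 36 tall, 10 mm hole, axis at x = +119. Bar 14 mm wide (y), 14 tall, 14 to 28 mm above the underside, clear from x = -19 to +101. Hub-heavy: may tip if gripped off balance.
- lever_balance (a point): Balance point of the lever (gripping within about 15 mm of it along the bar is wanted): centre of the bar's section, 51 mm from the bore axis, 21 mm above the underside. Axes as the lever's.
- lever_bore (a point): Centre of the lower mouth of the big bore, on the lever's underside (lever frame -51, 0, 0 mm). Axes as the lever's.
- lever_eye (a point): Centre of the lower mouth of the small eye's hole, on the lever's underside (lever frame 119, 0, 0 mm). Axes as the lever's.
- jig: Fixed fitting jig: a green base plate 240 x 70 x 12 mm with two upright steel posts 170 mm apart, whose tips are both 60 mm above the bench. Origin at the centre of the plate's underside, on the bench; x runs along the plate from the thick post to the thin pin, z up.
- jig_post (a point): Centre of the tip of the jig's thick post (16 mm diameter, on a 32 mm collar), jig frame -85, 0, 60 mm. Axes as the jig's.
- jig_pin (a point): Centre of the tip of the jig's thin pin (8 mm diameter, on a 20 mm collar), jig frame 85, 0, 60 mm. Axes as the jig's.
- insulator: White porcelain bobbin insulator, 42 mm diameter, 46 mm tall, standing loose; origin at the centre of its underside. Bystander.
- lampholder: Dark brown lampholder, 43 mm diameter, 62 mm tall, standing loose; origin at the centre of its underside. Bystander.
- terminal_block: Short brown screw terminal block, 22 x 42 x 16 mm, lying loose near the front edge; origin at the centre of its underside, y along its length. Bystander.

How it is judged:
By the outcome, as a careful person would: the job done as asked, in the order asked, and still so for the second after the job is handed in, while the arm keeps its last pose, push and grip.
It also fails if it takes over 42 s, if anything falls off the work surface, if the arm or the gripper's body presses on something with over 40 N, if the wrist force passes 120 N, or if a joint passes its speed limit or range.

### The arm

A 6-joint arm with a two-finger parallel gripper is mounted at the origin on a cart in front of the work surface, level with it; the furniture and walls round the work are solid. World frame = base frame: x ahead of the robot, y to its left, z up, the work surface at z = 0. Lengths are in m, angles in degrees, forces in N, time in s.
With the tool pointing down it reaches from about 0.35 to 0.875 m from the base axis. Payload 4.2 kg.
Tool frame: the origin (TCP) lies midway between the tips of the shut fingers; the grasp point (between the pads) lies 19 mm behind it; z points along the fingers, y is the direction in which the jaws open and shut (so a half turn about z gives the same grasp; the last joint's range is limited). The gripper opens to 87 mm and grips with 3 to 60 N. Pads are 19 mm wide; open, the fingers measure 117 mm over their backs; the gripper's body (75 mm by 190 mm) begins 51 mm behind the grasp point.
Start: joints at [-49.813, 22.042, 0.453, 0, -68.411, -14.817], TCP at [0.268, -0.565, 0.223] pointing down, gripper open.
Joint ranges: [-179.83, 179.83], [-69.29, 118.12], [-61.27, 80.66], [-181.25, 117.63], [-171.15, -9.14], [-177.46, 177.46]. Speed limits (degrees/s): [159.86, 159.86, 180, 180, 180, 180].

### API

Orientations are given as a 3x3 rotation matrix whose columns are the frame's x, y, z axes.
In Python, from station import sense, capture, finish_job gives the robot as it stands. The module is installed in compiled form; this text tells all that it offers.
- The arm moves only by the shell command python3 -m jog 'ROWS' [OPENING]. ROWS is JSON, a list of rows, each a list of 6 numbers: the shift along the tool's x, y, z in cm, then the turn, a rotation vector about the tool's x, y, z in degrees. In form: [[dx, dy, dz, wx, wy, wz], ...]. A call has exactly 5 rows; each row shifts and turns the commanded pose from where the row before left it, along the tool's axes as they then stand; what a row does not reach is not made up. A row lasts 1/12 s, in which the tool goes at most 41.7 mm and 7.16 degrees, less where a joint would pass 70% of its speed; a pose out of reach is approached as far as the arm can. A call is refused whole if a number of a shift passes 4.17 or a number of a turn 7.16, either way. A call with a gripper value outside its range is refused whole. OPENING is the finger opening in cm, from 0 to 8.7, set as the call begins (- or left out, the last holds). The fingers move at their own pace and stop on an object; the grip force is fixed at half the most. Time passes only in rows, so rows that do not move let the fingers close, or fill a call up. It gives the time, the measured TCP pose, the force and the opening at its end, in the units of the state.
- sense(): the state, without advancing time (a new reading comes with each control period).
- capture(name): name is "scene" or "top" or "wrist"; returns a dict with "frame" (420x560x3 uint8, red, green, blue), "fx", "fy", "cx", "cy" (pixels), "world_to_cam" (4x4, takes a point from world to camera coordinates). Camera axes: x right, y up, looking along -z (the intrinsics and any distortion apply to the point x, -y, -z); pixel columns grow to the right and rows downward; lengths in m; the calibration is good to about 2 mm. A picture is of the moment at which its call begins. There is no depth.
- finish_job(): hands the job in, once; it reports no verdict.
The state is a dict: "time_s": time; "joints": joint angles; "joint_velocities": joint speeds; "effort": joint torques, N m; "tcp_pos": TCP position; "ee_rot": TCP orientation; "wrist_force": force on the tool from outside, world axes, zero at the start; "moment": the same for the moment, N m; "gripper_width": opening from 0.0 (shut) to 1.0 (fully open).
Only numpy, scipy, OpenCV 4.12 (cv2) and the standard library are available. Lean on these libraries where they do the work, as an engineer would, in place of code of your own. Each camera call takes 0.05 s, during which the arm holds its last target.

## Working session

There is one attempt and no reset: what is moved stays moved. The work goes in short steps, Python scripts to look and compute and a shell command to move; the robot and the scene stay as the last step left them, time stands still between calls to the robot, and variables do not carry over. Pictures are saved under pics/ and viewed, and the job is handed in when it is done.

```bash
mkdir -p pics
cat > h.py <<'E'
import numpy as np, cv2, pickle
from station import sense, capture
def snap(name,tag):
    c=capture(name); c={k:(np.array(v) if k in('frame','world_to_cam') else v) for k,v in c.items()}
    pickle.dump(c,open(f'pics/{tag}.pkl','wb')); cv2.imwrite(f'pics/{tag}.png',c['frame'][:,:,::-1]); return c
def load(tag): return pickle.load(open(f'pics/{tag}.pkl','rb'))
def ray(c,u,v):
    T=c['world_to_cam']; R=T[:3,:3]; t=T[:3,3]
    d=np.array([(u-c['cx'])/c['fx'],-(v-c['cy'])/c['fy'],-1.0])
    return -R.T@t, R.T@d
def plane(c,u,v,z):
    o,d=ray(c,u,v); return o+d*(z-o[2])/d[2]
def proj(c,p):
    T=c['world_to_cam']; q=T[:3,:3]@np.asarray(p)+T[:3,3]
    return np.array([c['cx']+c['fx']*q[0]/-q[2], c['cy']+c['fy']*(-q[1])/-q[2]])
E
python3 - <<'E'
from h import *
for n in('scene','top','wrist'):
    c=snap(n,n+'0'); print(n,[k for k in c],c['fx'],c['cx'],c['cy'],ray(c,c['cx'],c['cy']))
s=sense(); print(s)
E
```

```text
scene ['frame', 'fx', 'fy', 'cx', 'cy', 'world_to_cam'] 404.9523712039641 279.6261336749772 206.73062923001356 (array([-0.19396325, -0.3712646 ,  0.56324391]), array([ 0.74571795,  0.406197  , -0.52811811]))
top ['frame', 'fx', 'fy', 'cx', 'cy', 'world_to_cam'] 378.8815454057582 280.1058579586876 206.4278951357775 (array([0.39435304, 0.02663611, 0.97389297]), array([ 0.13156173, -0.00226795, -0.99130539]))
wrist ['frame', 'fx', 'fy', 'cx', 'cy', 'world_to_cam'] 375.1419544032959 275.93683968646485 213.54627042007783 (array([ 0.1945877 , -0.59934193,  0.38386311]), array([ 0.26490084,  0.12835009, -0.95569545]))
{'time_s': 0.15, 'joints': array([-4.98117251e+01,  2.20799131e+01,  3.97149378e-01, -1.90682607e-02,
       -6.84124343e+01, -1.48147003e+01]), 'joint_velocities': array([-0.01347016, -0.09823774,  0.17003548,  0.16529849,  0.02891232,
       -0.05671828]), 'effort': array([ 2.10471444e-05, -3.91053021e+01,  1.87586010e+01,  4.22233030e+00,
        1.23645051e-02, -1.38635628e-04]), 'tcp_pos': array([ 0.26761149, -0.56429617,  0.22171824]), 'ee_rot': array([[-9.03585547e-01, -4.28406886e-01, -8.35762396e-04],
       [-4.28407683e-01,  9.03584362e-01,  1.46896050e-03],
       [ 1.25869037e-04,  1.68537851e-03, -9.99998572e-01]]), 'wrist_force': array([ 0.27926641, -1.08132558, -0.10814284]), 'moment': array([ 0.10093033,  0.04087113, -0.02606335]), 'gripper_width': 0.9983901563670355}
```

View pics/scene0.png

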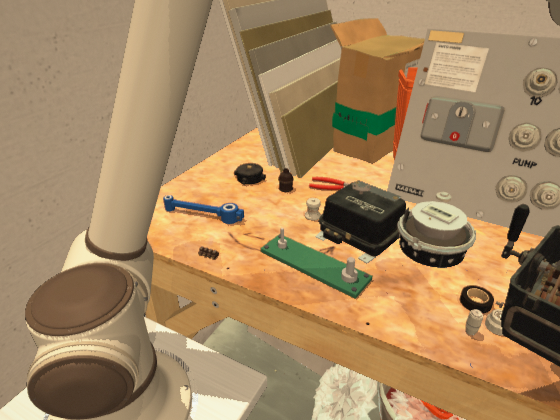

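View pics/top0.png

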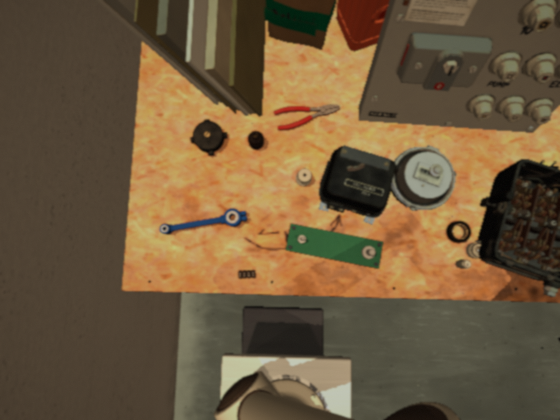

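View pics/wrist0.png

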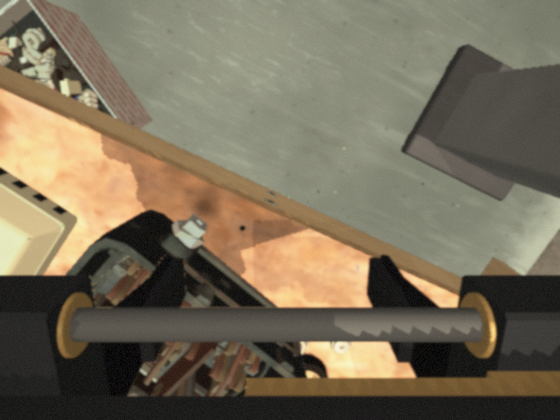

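The top view shows the lever with its hub near (233,217) and eye near (165,229). The jig's thick post is near (369,253) and its pin near (302,240). I'll zoom in and measure these.

Run:
```python
from h import *
t=load('top0');s=load('scene0')
a=cv2.resize(t['frame'][190:280,150:260],None,fx=5,fy=5,interpolation=2)
b=cv2.resize(t['frame'][220:275,280:390],None,fx=5,fy=5,interpolation=2)
cv2.imwrite('pics/z1.png',np.vstack([a,b])[:,:,::-1])
a=cv2.resize(s['frame'][185:265,160:250],None,fx=5,fy=5,interpolation=2)
b=cv2.resize(s['frame'][220:300,255:380],None,fx=5,fy=5,interpolation=2)[:,:550]
a=cv2.copyMakeBorder(a,0,0,0,100,0)
cv2.imwrite('pics/z2.png',cv2.resize(np.vstack([a,b]),None,fx=.74,fy=.74)[:,:,::-1])
for n,u,v,z in(('hub',233,217,.036),('eye',165,229,.036),('post',369.5,253,.06),('pin',302,240,.06),('ins',305,177,.046),('lamp',257,140,.062),('tb',247,274,.016)):
    print(n,plane(t,u,v,z).round(4))
# blue blobs
hsv=cv2.cvtColor(t['frame'],cv2.COLOR_RGB2HSV)
m=cv2.inRange(hsv,(105,120,40),(125,255,255)); n,l,st,ce=cv2.connectedComponentsWithStats(m); i=1+st[1:,4].argmax(); print(st[i],ce[i],plane(t,*ce[i],.025))
m=cv2.inRange(hsv,(60,90,40),(90,255,160)); m[:200]=0; n,l,st,ce=cv2.connectedComponentsWithStats(m); i=1+st[1:,4].argmax(); print(st[i])
r=cv2.minAreaRect(cv2.findContours((l==i).astype(np.uint8),0,2)[0][0]);bx=cv2.boxPoints(r)
P=np.array([plane(t,*p,.012) for p in bx]);print(P.round(4),P.mean(0),[np.linalg.norm(P[k]-P[k-1]).round(4) for k in range(4)])
```

```text
hub [0.489  0.1408 0.036 ]
eye [0.4545 0.3075 0.036 ]
post [ 0.4091 -0.1928  0.06  ]
pin [ 0.4357 -0.0303  0.06  ]
ins [ 0.5934 -0.0356  0.046 ]
lamp [0.6802 0.0865 0.062 ]
tb [0.3495 0.1022 0.016 ]
[168 216  59  17 233] [197.39914163 223.3776824 ] [0.47155952 0.2306602  0.025     ]
[ 288  226   92   40 1827]
[[ 0.4161  0.0063  0.012 ]
 [ 0.4767 -0.0045  0.012 ]
 [ 0.4366 -0.2343  0.012 ]
 [ 0.3766 -0.2217  0.012 ]] [ 0.42649164 -0.11355596  0.012     ] [np.float64(0.2314), np.float64(0.0616), np.float64(0.2334), np.float64(0.0613)]
```

View pics/z1.png

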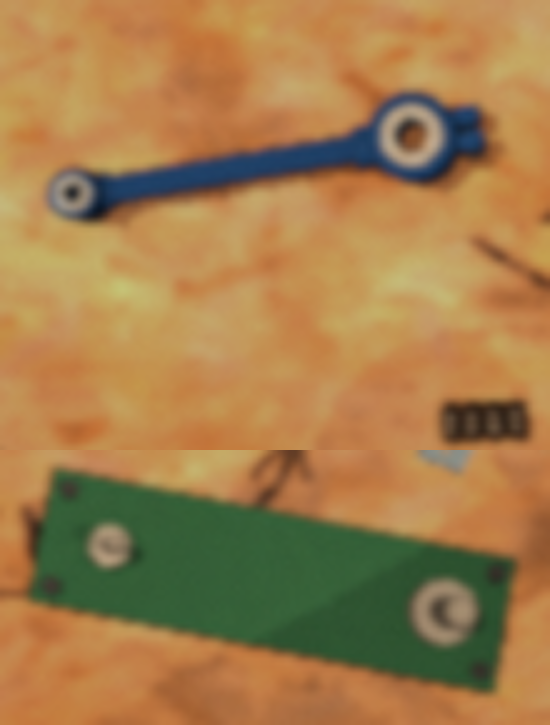

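View pics/z2.png

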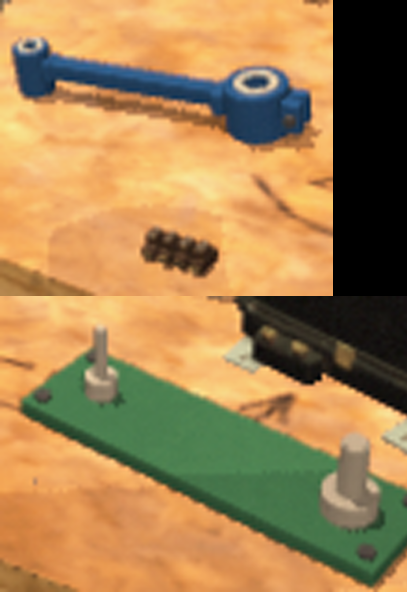

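Checks against the given sizes:
- Hub to eye comes out at 170 mm, as it should.
- The jig plate measures 232 x 61 mm from the mask, slightly eroded.
- Estimates: lever balance at about (.479,.191) with the bar at 101.7°. The jig is centred at about (.4265,-.1136), heading 80°.

I'll move toward the lever.

```bash
python3 -m jog '[[-2,3.4,0,0,0,0],[-2,3.4,0,0,0,0],[-2,3.4,0,0,0,0],[-2,3.4,0,0,0,0],[-2,3.4,0,0,0,0]]'
python3 -m jog '[[-2.7,2.8,0,0,0,0],[-2.7,2.8,0,0,0,0],[-2.7,2.8,0,0,0,0],[-2.7,2.8,0,0,0,0],[-2.7,2.8,0,0,0,0]]'
python3 - <<'E'
from h import *
snap('wrist','w1'); s=sense(); print(s['tcp_pos'],s['joints'],s['time_s'])
E
```

```text
time_s: 0.57
tcp_pos: [0.2849, -0.3665, 0.2221]
ee_rot: [[-0.904, -0.428, -0.001], [-0.428, 0.904, 0.001], [0.0, 0.001, -1.0]]
wrist_force: [0.7, 1.2, -0.5]
gripper_width: 0.998
time_s: 0.98
tcp_pos: [0.3472, -0.1821, 0.2226]
ee_rot: [[-0.904, -0.428, 0.001], [-0.428, 0.904, 0.0], [-0.001, -0.0, -1.0]]
wrist_force: [1.7, -1.3, 0.7]
gripper_width: 1.0
[ 0.3494067  -0.17759766  0.22281734] [ -2.96349255  -1.64456027 -29.29181066  -0.10647576 -62.19730207
 -61.23873695] 1.0333
```

View pics/w1.png

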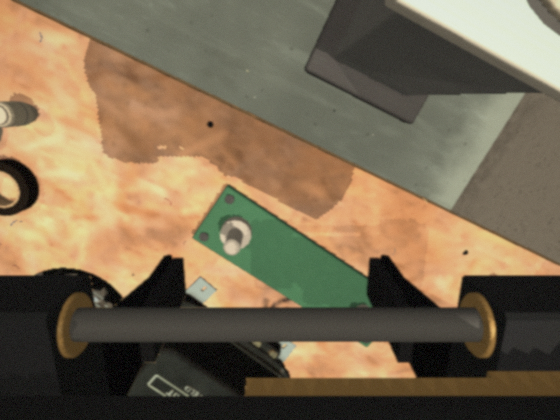

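The wrist view shows the jig, with the post tip near (229,245). Next I'll move over the lever.

```bash
python3 -m jog '[[-2.7,2.7,0,0,0,0],[-2.7,2.7,0,0,0,0],[-2.7,2.7,0,0,0,0],[-2.7,2.7,0,0,0,0],[-2.7,2.7,0,0,0,0]]' >/dev/null
python3 -m jog '[[-2.7,2.7,0,0,0,0],[-2.7,2.7,0,0,0,0],[-2.7,2.7,0,0,0,0],[-2.7,2.7,0,0,0,0],[-2.7,2.7,0,0,0,-7]]' >/dev/null
python3 -m jog '[[0,0,0,0,0,-7],[0,0,0,0,0,-7],[0,0,0,0,0,-7],[0,0,0,0,0,-7],[0,0,0,0,0,-7]]' 5.5 >/dev/null
python3 -m jog '[[0,0,0,0,0,-7],[0,0,0,0,0,-7],[0,0,0,0,0,-7],[0,0,0,0,0,-7],[0,0,0,0,0,-7]]'
python3 -m jog '[[0,0,0,0,0,0],[0,0,0,0,0,0],[0,0,0,0,0,0],[0,0,0,0,0,0],[0,0,0,0,0,0]]'
python3 - <<'E'
from h import *
snap('wrist','w2'); s=sense(); print(s['tcp_pos'],s['joints'],s['time_s'])
E
```

```text
time_s: 2.7
tcp_pos: [0.4754, 0.1756, 0.2222]
ee_rot: [[0.22, -0.975, -0.001], [-0.975, -0.22, -0.0], [0.0, 0.001, -1.0]]
wrist_force: [0.2, -0.1, 0.4]
gripper_width: 0.634
time_s: 3.12
tcp_pos: [0.4756, 0.1757, 0.2225]
ee_rot: [[0.213, -0.977, -0.0], [-0.977, -0.213, -0.0], [0.0, 0.0, -1.0]]
wrist_force: [0.9, 0.8, 0.0]
gripper_width: 0.633
[0.47556853 0.1757193  0.22252922] [ 3.86510559e+01  1.05160125e+01 -1.58040297e+01 -4.00036589e-04
 -6.36837225e+01 -2.63326797e+01] 3.1667
```

View pics/w2.png

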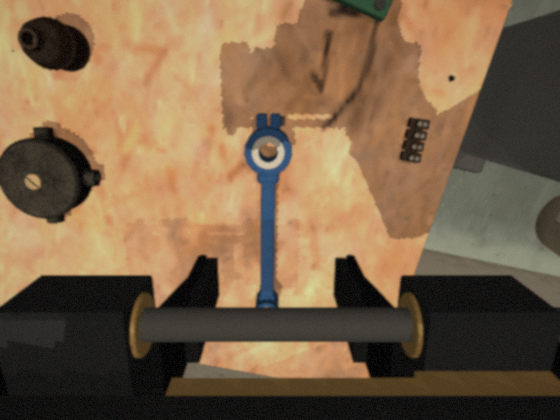

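The wrist view shows the hub ring at about (268,151) and the bar running down to (266,300), nearly along the tool axis. I'll measure both.

```bash
cat > lev.py <<'E'
from h import *
def lever(c,zu,y0=100,y1=290):
    hsv=cv2.cvtColor(c['frame'],cv2.COLOR_RGB2HSV)
    m=cv2.inRange(hsv,(100,110,40),(128,255,255)); n,l,st,ce=cv2.connectedComponentsWithStats(m); i=1+st[1:,4].argmax(); return m,(l==i),st[i]
E
python3 - <<'E'
from lev import *
c=load('w2'); m,l,st=lever(c,0); print(st)
# ring: white pixels within hub outline
hub=l.copy(); hub[:125]=0; hub[180:]=0
cn=cv2.findContours(l.astype(np.uint8),cv2.RETR_CCOMP,cv2.CHAIN_APPROX_NONE)
for k,h in zip(cn[0],cn[1][0]):
    if h[3]>=0 and len(k)>20: e=cv2.fitEllipse(k); print('hole',e, plane(c,*e[0],.036).round(4))
    elif len(k)>20: print('outer',len(k))
pts=[]
for y in range(195,285,3):
    xs=np.where(l[y])[0]; pts.append((xs.mean(),y)); 
P=np.array([plane(c,*p,.027) for p in pts]); vx,vy,x0,y0=cv2.fitLine(P[:,:2].astype(np.float32),2,0,.01,.01).ravel()
print('bar line',P[0],P[-1],np.degrees(np.arctan2(vy,vx)))
w=[(l[y]).sum() for y in (200,230,260)];print(w)
a=cv2.resize(c['frame'][105:310,180:360],None,fx=2.9,fy=2.9,interpolation=2);cv2.imwrite('pics/z3.png',a[:,:,::-1])
E
```

```text
[ 246  115   44  193 2461]
outer 444
hole ((267.5968017578125, 152.17955017089844), (36.38822555541992, 36.77637481689453), 102.83988189697266) [0.4903 0.145  0.036 ]
bar line [0.48169294 0.18734538 0.027     ] [0.46312797 0.2803418  0.027     ] -78.39973
[np.int64(11), np.int64(11), np.int64(11)]
```

View pics/z3.png

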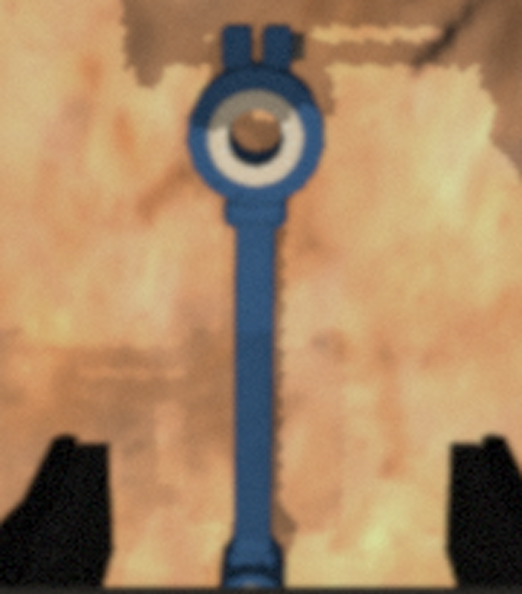

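```bash
python3 -m jog '[[-1.65,-0.78,0,0,0,0.7],[0,0,3,0,0,0],[0,0,4,0,0,0],[0,0,4,0,0,0],[0,0,3,0,0,0]]' 
python3 -m jog '[[0,0,2,0,0,0],[0,0,0,0,0,0],[0,0,0,0,0,0],[0,0,0,0,0,0],[0,0,0,0,0,0]]'
python3 - <<'E'
from h import *
snap('wrist','w3'); snap('scene','s3');snap('top','t3'); s=sense(); print(s['tcp_pos'],s['ee_rot'],s['time_s'])
E
```

```text
time_s: 3.58
tcp_pos: [0.4785, 0.1929, 0.08]
ee_rot: [[0.201, -0.98, -0.002], [-0.98, -0.201, -0.001], [0.0, 0.002, -1.0]]
wrist_force: [-0.2, -0.4, -0.2]
gripper_width: 0.635
time_s: 4.0
tcp_pos: [0.4809, 0.1945, 0.0645]
ee_rot: [[0.203, -0.979, 0.003], [-0.979, -0.203, 0.002], [-0.002, -0.004, -1.0]]
wrist_force: [0.1, -1.0, 0.2]
gripper_width: 0.632
[0.48037038 0.19406745 0.06399143] [[ 0.20227243 -0.97932643  0.00236811]
 [-0.97932834 -0.20226827  0.00188215]
 [-0.00136425 -0.00269987 -0.99999542]] 4.15
```

View pics/w3.png

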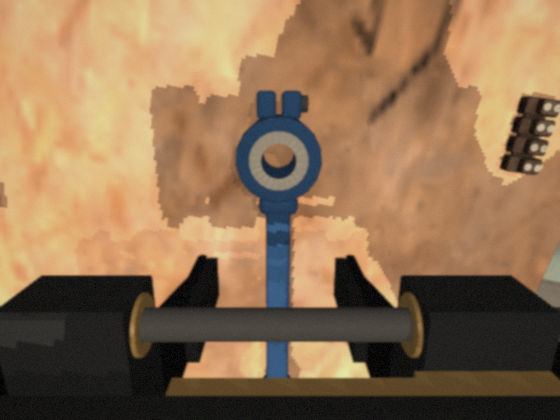

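View pics/s3.png

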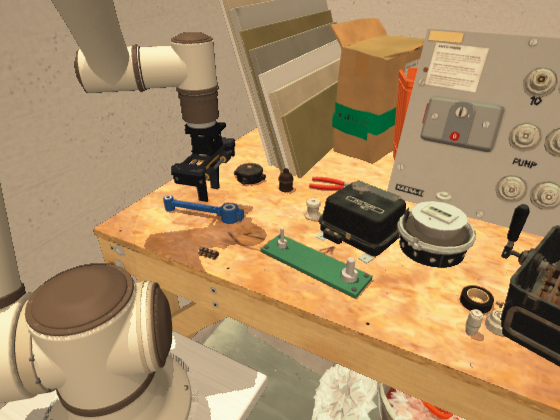

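The bar is centred between the fingers (277 against their midpoint of 277). The hub ring is at (279,160). I'll re-measure the bore from closer and then descend.

```bash
python3 - <<'E'
from lev import *
c=load('w3'); m,l,st=lever(c,0)
cn=cv2.findContours(l.astype(np.uint8),cv2.RETR_CCOMP,cv2.CHAIN_APPROX_NONE)
for k,h in zip(cn[0],cn[1][0]):
    if h[3]>=0 and len(k)>20: e=cv2.fitEllipse(k); b=plane(c,*e[0],.036); print('hole',e,b.round(4), (b+.051*np.array([-.201,.98,0])).round(4))
# hub via outer circle
g=l.copy(); g[200:]=0;
E
python3 -m jog '[[0,0,2,0,0,0],[0,0,2,0,0,0],[0,0,1.2,0,0,0],[0,0,0.6,0,0,0],[0,0,0,0,0,0]]'
```

```text
hole ((278.2483825683594, 160.483154296875), (62.903587341308594, 63.273773193359375), 85.48824310302734) [0.4902 0.1447 0.036 ] [0.48   0.1947 0.036 ]
time_s: 4.57
tcp_pos: [0.4792, 0.1932, 0.0039]
ee_rot: [[0.202, -0.979, -0.001], [-0.979, -0.202, -0.001], [0.001, 0.002, -1.0]]
wrist_force: [0.0, 0.1, 0.0]
gripper_width: 0.63
```

Both wrist views agree with each other on the balance point, (.480,.1945), and the TCP is within 2 mm of it. I'll grip now.

```bash
python3 -m jog '[[0,0,0,0,0,0],[0,0,0,0,0,0],[0,0,0,0,0,0],[0,0,0,0,0,0],[0,0,0,0,0,0]]' 0
python3 -m jog '[[0,0,0,0,0,0],[0,0,0,0,0,0],[0,0,0,0,0,0],[0,0,0,0,0,0],[0,0,0,0,0,0]]'
python3 -m jog '[[0,0,-0.3,0,0,0],[0,0,-0.5,0,0,0],[0,0,-0.8,0,0,0],[0,0,-1,0,0,0],[0,0,-1,0,0,0]]'
python3 - <<'E'
from h import *
snap('wrist','w4'); snap('scene','s4'); s=sense(); print(s['moment'],s['wrist_force'],s['tcp_pos'])
E
```

```text
time_s: 4.98
tcp_pos: [0.48, 0.1938, 0.0052]
ee_rot: [[0.202, -0.979, 0.001], [-0.979, -0.202, 0.001], [-0.001, -0.001, -1.0]]
wrist_force: [0.7, 0.1, 0.7]
gripper_width: 0.335
time_s: 5.4
tcp_pos: [0.4799, 0.1937, 0.0047]
ee_rot: [[0.202, -0.979, 0.0], [-0.979, -0.202, 0.0], [-0.0, -0.001, -1.0]]
wrist_force: [0.6, 0.1, 2.0]
gripper_width: 0.158
time_s: 5.82
tcp_pos: [0.4795, 0.1934, 0.0414]
ee_rot: [[0.202, -0.979, -0.0], [-0.979, -0.202, -0.0], [0.0, 0.001, -1.0]]
wrist_force: [-0.6, -0.6, -3.9]
gripper_width: 0.156
[ 0.07547459  0.05851517 -0.01968556] [ 0.57960193  0.98474953 -4.02918811] [0.48102278 0.19455498 0.04288349]
```

View pics/w4.png

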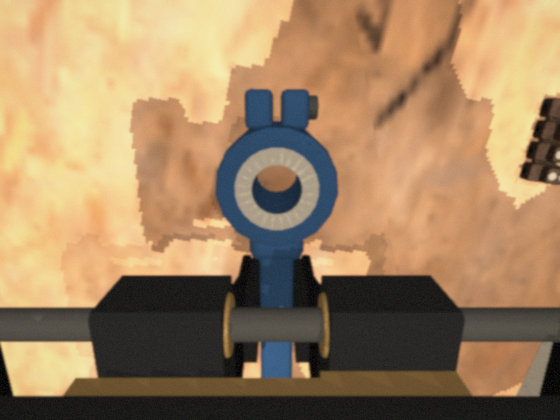

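View pics/s4.png

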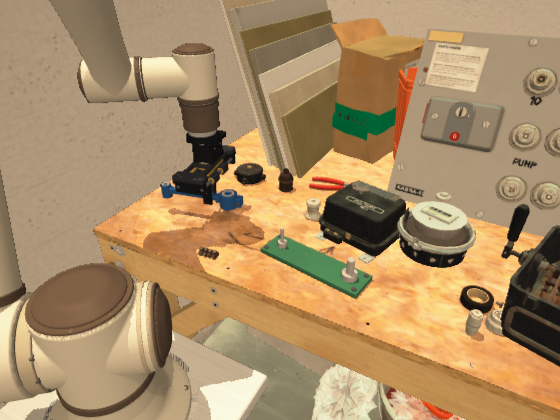

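The lever is lifted, with about 4–5 N of load. In the wrist view the hub ring is at (277,188) and nothing has twisted. While I check level, I'll pin down the jig tips by triangulating across views.

Run:
```python
from lev import *
c=load('w4'); m,l,st=lever(c,0); s=sense(); R=s['ee_rot'];t=s['tcp_pos']
cn=cv2.findContours(l.astype(np.uint8),cv2.RETR_CCOMP,cv2.CHAIN_APPROX_NONE)
for k,h in zip(cn[0],cn[1][0]):
    if h[3]>=0 and len(k)>60:
        e=cv2.fitEllipse(k); b=plane(c,*e[0],t[2]-.0047+.036); print('hole',e,(R.T@(b-t)).round(4))
c3=load('w3');
for cc,p,w in((c3,(278.2,160.5),63.1),(c,e[0],np.mean(e[1]))):
    o,d=ray(cc,*p); print('ring mm if at',[ (z,w/cc['fx']*(o[2]-z)/-d[2]) for z in(.036,t[2]-.0047+.036)])
t0=load('top0');s0=load('scene0');w1=load('w1')
a=cv2.resize(w1['frame'][205:275,190:290],None,fx=8,fy=8,interpolation=2)
cv2.imwrite('pics/z4.png',a[:,:,::-1])
a=cv2.resize(s0['frame'][222:262,262:302],None,fx=10,fy=10,interpolation=2)
b=cv2.resize(s0['frame'][252:292,330:370],None,fx=10,fy=10,interpolation=2)
cv2.imwrite('pics/z5.png',np.hstack([a,b])[:,:,::-1])
a=cv2.resize(t0['frame'][220:260,282:322],None,fx=10,fy=10,interpolation=2)
b=cv2.resize(t0['frame'][233:273,349:389],None,fx=10,fy=10,interpolation=2)
cv2.imwrite('pics/z6.png',np.hstack([a,b])[:,:,::-1])
```

```text
hole ((276.3785400390625, 188.41018676757812), (86.26683044433594, 88.64796447753906), 91.12908172607422) [ 0.0513  0.0018 -0.0314]
ring mm if at [(0.036, np.float64(0.032158078624061545)), (np.float64(0.0741834874742495), np.float64(0.025716620154698826))]
ring mm if at [(0.036, np.float64(0.04007002191998352)), (np.float64(0.0741834874742495), np.float64(0.030944369177180835))]
```

View pics/z4.png

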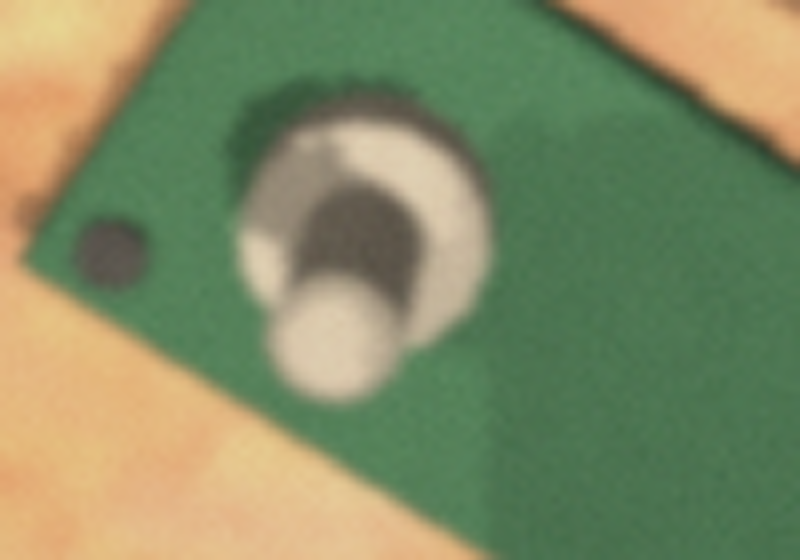

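View pics/z5.png

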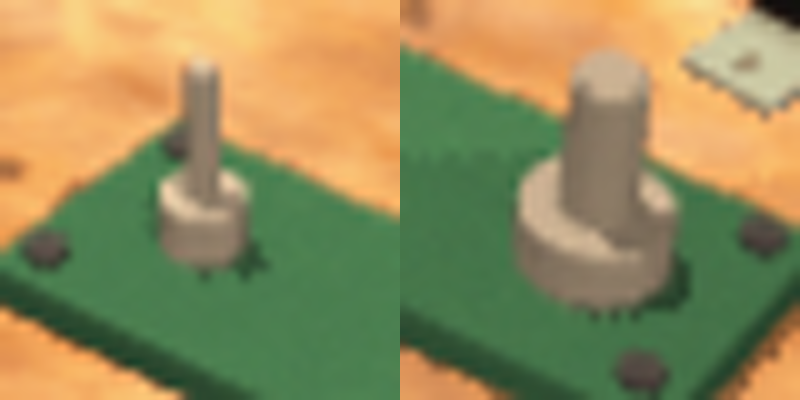

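View pics/z6.png

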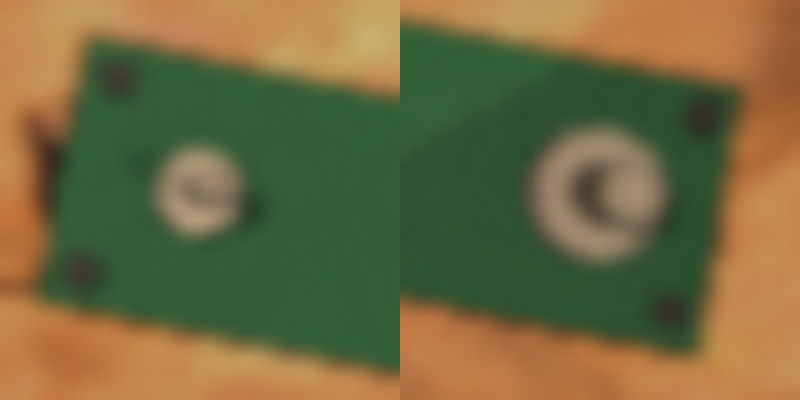

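Run:
```python
from h import *
t0=load('top0');s0=load('scene0');w1=load('w1')
def tri(obs):
    A=np.zeros((3,3));b=np.zeros(3)
    for c,u,v in obs:
        o,d=ray(c,u,v);d=d/np.linalg.norm(d);M=np.eye(3)-np.outer(d,d);A+=M;b+=M@o
    return np.linalg.solve(A,b)
for n,c,u,v in(('pin s',s0,281.65,228.15),('pin t',t0,282+21.5,220+18.6),('post s',s0,350.65,259.05),('post t',t0,372.25,251.55),('post w(moving)',w1,231.2,246.8)): print(n,plane(c,u,v,.06).round(4))
print(tri([(s0,350.65,259.05),(t0,372.25,251.55)]), tri([(s0,281.65,228.15),(t0,303.5,238.6)]))
# scene check on plate centre
for c,nm in((t0,'t'),(s0,'s')):
    hsv=cv2.cvtColor(c['frame'],cv2.COLOR_RGB2HSV)
    m=cv2.inRange(hsv,(55,80,30),(95,255,190)); m[:200]=0; m=cv2.morphologyEx(m,cv2.MORPH_CLOSE,np.ones((9,9),np.uint8)); n,l,st,ce=cv2.connectedComponentsWithStats(m); i=1+st[1:,4].argmax()
    k=cv2.findContours((l==i).astype(np.uint8),0,1)[0][0][:,0]
    P=np.array([plane(c,*p,.012)[:2] for p in k],np.float32); r=cv2.minAreaRect(P); print(nm,r)
```

```text
pin s [ 0.4413 -0.0299  0.06  ]
pin t [ 0.4391 -0.0339  0.06  ]
post s [ 0.4115 -0.1979  0.06  ]
post t [ 0.4127 -0.1994  0.06  ]
post w(moving) [ 0.4117 -0.1977  0.06  ]
[ 0.41233631 -0.19860671  0.05982688] [ 0.43839701 -0.03271192  0.06285667]
t ((0.4268045425415039, -0.11350872367620468), (0.2342403531074524, 0.06343339383602142), 80.33136749267578)
s ((0.4210817515850067, -0.11596700549125671), (0.23950999975204468, 0.0751132071018219), 80.23381042480469)
```

The jig estimates agree to about 2 mm: post (.4118,-.1977), pin (.441,-.030), heading 80.1°. Target TCP is (.4205,-.148). I'll lift, then carry smoothly.

```bash
python3 -m jog '[[0,0,-1.5,0,0,0],[0,0,-2.2,0,0,0],[0,0,-2.5,0,0,0],[0,0,-2.2,0,0,0],[0,0,-1.3,0,0,0]]' 
python3 -m jog '[[0,0,-0.6,0,0,0],[0,0,0,0,0,0],[0,0,0,0,0,0],[0,0,0,0,0,0],[0,0,0,0,0,0]]'
python3 - <<'E'
from h import *
snap('wrist','w5'); c=snap('scene','s5'); snap('top','t5'); s=sense(); print(s['moment'],s['wrist_force'],s['tcp_pos'])
R=s['ee_rot'];t=s['tcp_pos']
for p in((.0505,.0008,-.0313),(-.1195,.0008,-.0313)): print(proj(c,t+R@np.array(p)))
a=cv2.resize(c['frame'][140:220,150:260],None,fx=7,fy=7,interpolation=2);cv2.imwrite('pics/z7.png',a[:,:,::-1])
E
```

```text
time_s: 6.33
tcp_pos: [0.4804, 0.1941, 0.1402]
ee_rot: [[0.203, -0.979, 0.003], [-0.979, -0.203, 0.002], [-0.002, -0.004, -1.0]]
wrist_force: [0.5, 0.3, -4.3]
gripper_width: 0.152
time_s: 6.75
tcp_pos: [0.4789, 0.193, 0.1421]
ee_rot: [[0.202, -0.979, -0.003], [-0.979, -0.202, -0.002], [0.001, 0.003, -1.0]]
wrist_force: [0.5, -0.0, -4.1]
gripper_width: 0.158
[ 0.00326109  0.08283239 -0.02610607] [ 0.43287856  0.49418707 -4.3517314 ] [0.47937641 0.19329797 0.14269958]
[224.20073428 156.16871552]
[158.35035236 147.96375853]
```

View pics/z7.png

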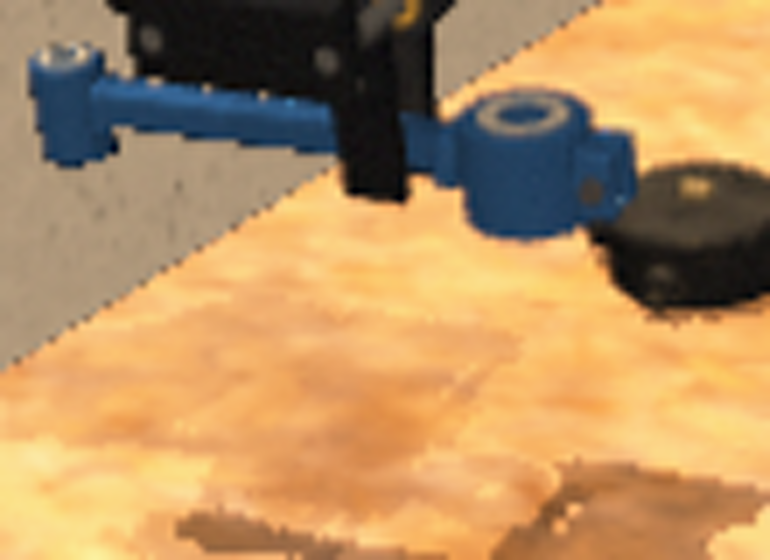

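View pics/w5.png

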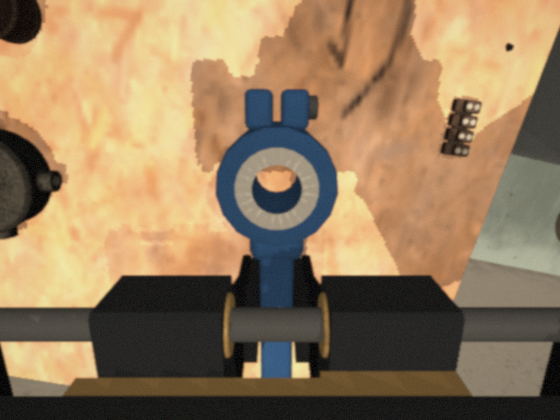

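In the scene view the hub top is at (223.3,155.7), where a level lever would put it at (224.2,156.2). The eye is at (158.7,147.7) against (158.4,148.0). The lever is level and hasn't moved in the grip, so I'll carry it over.

```bash
python3 -m jog '[[1.0,0.4,0,0,0,0],[1.6,0.63,0,0,0,0],[2.2,0.86,0,0,0,0],[2.4,0.94,0,0,0,0],[2.4,0.94,0,0,0,0]]' >/dev/null
python3 -m jog '[[2.6,1.02,0,0,0,0],[2.6,1.02,0,0,0,0],[2.6,1.02,0,0,0,0],[2.6,1.02,0,0,0,0],[2.6,1.02,0,0,0,0]]' >/dev/null
python3 -m jog '[[2.4,0.94,0,0,0,0],[2.4,0.94,0,0,0,0],[2.2,0.86,0,0,0,0],[1.6,0.63,0,0,0,0],[1.0,0.4,0,0,0,0]]'
python3 -m jog '[[0,0,0,0,0,2],[0,0,0,0,0,4],[0,0,0,0,0,5],[0,0,0,0,0,4],[0,0,0,0,0,4]]'
python3 -m jog '[[0,0,0,0,0,2],[0,0,0,0,0,0.6],[0,0,0,0,0,0],[0,0,0,0,0,0],[0,0,0,0,0,0]]'
python3 - <<'E'
from h import *
snap('wrist','w6'); c=snap('scene','s6'); snap('top','t6'); s=sense(); print(s['ee_rot'],s['tcp_pos'],s['time_s'])
E
```

```text
time_s: 8.15
tcp_pos: [0.419, -0.1498, 0.1435]
ee_rot: [[0.2, -0.98, -0.001], [-0.98, -0.2, -0.0], [-0.0, 0.001, -1.0]]
wrist_force: [0.1, -0.2, -5.3]
gripper_width: 0.157
time_s: 8.57
tcp_pos: [0.4195, -0.1483, 0.1435]
ee_rot: [[-0.132, -0.991, -0.001], [-0.991, 0.132, 0.0], [0.0, 0.001, -1.0]]
wrist_force: [0.1, 0.1, -4.1]
gripper_width: 0.159
time_s: 8.98
tcp_pos: [0.4206, -0.1476, 0.1436]
ee_rot: [[-0.172, -0.985, -0.0], [-0.985, 0.172, -0.0], [0.0, 0.0, -1.0]]
wrist_force: [-0.3, -0.5, -4.9]
gripper_width: 0.156
[[-1.72172165e-01 -9.85066873e-01 -2.17968981e-05]
 [-9.85066874e-01  1.72172165e-01  9.84785968e-06]
 [-5.94798122e-06  2.31669296e-05 -1.00000000e+00]] [ 0.42094124 -0.14742527  0.14355789] 9.1333
```

View pics/w6.png

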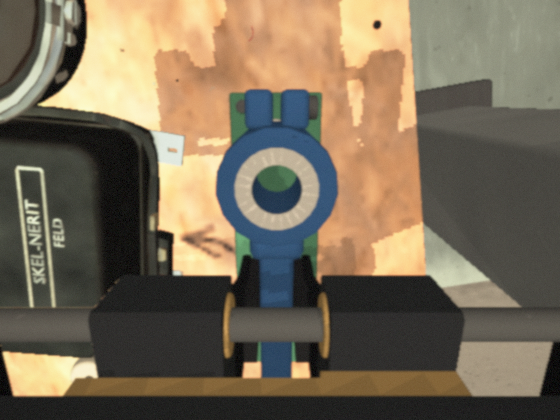

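View pics/s6.png

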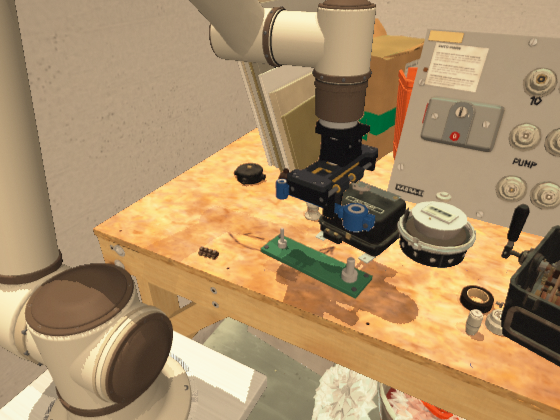

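View pics/t6.png

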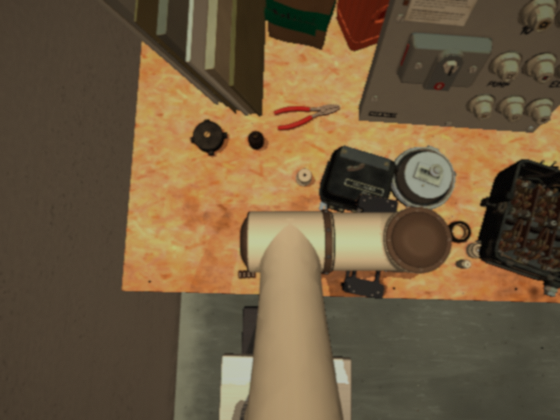

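Everything lines up: in the wrist view the hub ring (277,188) is centred across the plate (edges at 232 and 322). I'll lower to 3 cm above the tips, which means TCP z at about .095.

```bash
python3 -m jog '[[0,0,0.6,0,0,0],[0,0,1,0,0,0],[0,0,1.2,0,0,0],[0,0,1,0,0,0],[0,0,0.6,0,0,0]]' >/dev/null
python3 -m jog '[[0,0,0.4,0,0,0],[0,0,0,0,0,0],[0,0,0,0,0,0],[0,0,0,0,0,0],[0,0,0,0,0,0]]'
python3 - <<'E'
from h import *
snap('wrist','w7'); c=snap('scene','s7'); s=sense(); print(s['ee_rot'].round(4),s['tcp_pos'],s['time_s'])
R=s['ee_rot'];t=s['tcp_pos']
for n,p in(('hubtop',(.0505,.0008,-.0313)),('eyetop',(-.1195,.0008,-.0313))): w=t+R@np.array(p);print(n,w.round(4),proj(c,w))
c=c['frame']
a=cv2.resize(c[165:290,255:385],None,fx=4.7,fy=4.7,interpolation=2);cv2.imwrite('pics/z8.png',a[:,:,::-1])
E
```

```text
time_s: 9.97
tcp_pos: [0.4215, -0.1474, 0.0961]
ee_rot: [[-0.172, -0.985, 0.001], [-0.985, 0.172, -0.0], [-0.0, -0.001, -1.0]]
wrist_force: [-0.4, -0.6, -4.4]
gripper_width: 0.157
[[-1.724e-01 -9.850e-01  1.100e-03]
 [-9.850e-01  1.724e-01 -0.000e+00]
 [-2.000e-04 -1.100e-03 -1.000e+00]] [ 0.42135447 -0.14739071  0.09599623] 10.0667
hubtop [ 0.4118 -0.197   0.1273] [353.35849782 230.52787031]
eyetop [ 0.4411 -0.0295  0.1273] [281.3679885  201.57937492]
```

View pics/z8.png

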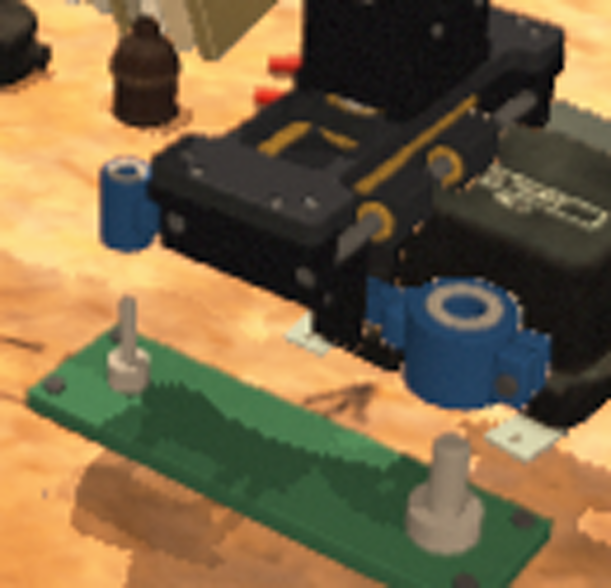

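View pics/w7.png

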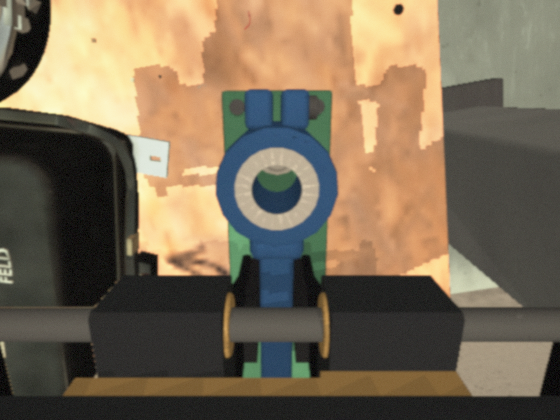

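Run:
```python
from h import *
c=load('s7'); s=sense(); zt=s['tcp_pos'][2]-.0047+.036; print(zt)
f=c['frame']; hsv=cv2.cvtColor(f,cv2.COLOR_RGB2HSV)
m=cv2.inRange(hsv,(100,100,30),(128,255,255))
cn=cv2.findContours(m,cv2.RETR_CCOMP,cv2.CHAIN_APPROX_NONE)
for k,h in zip(*[cn[0],cn[1][0]]):
    if h[3]>=0 and len(k)>=8:
        e=cv2.fitEllipse(k); print(e,plane(c,*e[0],zt).round(4))
q=lambda x,y:(255+(x+.5)/4.7-.5,165+(y+.5)/4.7-.5)
print('hub',plane(c,*q(465,306),zt).round(4),'eye',plane(c,*q(129,171),zt).round(4))
print('post',plane(c,*q(452,445),.06).round(4),'pin',plane(c,*q(128,300),.06).round(4), q(452,445),q(128,300))
w=load('w7');hs=cv2.cvtColor(w['frame'],cv2.COLOR_RGB2HSV);g=cv2.inRange(hs,(60,90,30),(90,255,200))
for y in(100,110,130,255,265):
    xs=np.where(g[y])[0];xs=xs[(xs>200)&(xs<350)]
    a,b=plane(w,xs.min(),y,.012),plane(w,xs.max(),y,.012);T=s['ee_rot'].T;print(y,xs.min(),xs.max(),(T@((a+b)/2-s['tcp_pos'])).round(4),np.linalg.norm(a-b).round(4))
```

```text
0.12729623177776944
((362.24169921875, 246.75830078125), (6.081972599029541, 6.094094753265381), 135.0) [ 0.3722 -0.2274  0.1273]
hub [ 0.4145 -0.1964  0.1273] eye [ 0.4439 -0.0297  0.1273]
post [ 0.4109 -0.1984  0.06  ] pin [ 0.4405 -0.0307  0.06  ] (350.77659574468083, 259.2872340425532) (281.8404255319149, 228.43617021276594)
100 229 324 [0.0798 0.0001 0.084 ] 0.0597
110 279 328 [0.0737 0.0172 0.084 ] 0.031
130 228 326 [0.0613 0.0004 0.084 ] 0.063
255 307 316 [-0.0257  0.025   0.084 ] 0.0064
265 312 312 [-0.0335  0.0256  0.084 ] 0.0
```

Lever and post agree to within about 1–3 mm across the scene, wrist and TCP readings. They all point the same way (-x and -y by about 1 mm), so I'll make that small trim and re-check.

```bash
python3 -m jog '[[0.1,0.12,0.08,0,0,0],[0,0,0,0,0,0],[0,0,0,0,0,0],[0,0,0,0,0,0],[0,0,0,0,0,0]]' >/dev/null
python3 -m jog '[[0,0,0,0,0,0],[0,0,0,0,0,0],[0,0,0,0,0,0],[0,0,0,0,0,0],[0,0,0,0,0,0]]'
python3 - <<'E'
from h import *
P=[]
for k in range(4):
    c=snap('scene','s8'); P.append(sense()['tcp_pos'])
w=snap('wrist','w8'); s=sense(); t=np.mean(P,0); print(t,np.std(P,0),abs(s['joint_velocities']).max(),s['time_s'])
f=c['frame']
def sub(x0,y0,x1,y1,tag):
    a=cv2.resize(f[y0:y1,x0:x1],None,fx=12,fy=12,interpolation=2); return a
a=sub(337,215,370,248,'');b=sub(267,190,300,223,'');
cv2.imwrite('pics/z9.png',np.hstack([a,b])[:,:,::-1])
zt=t[2]-.0047+.036; R=s['ee_rot']
hs=cv2.cvtColor(w['frame'],cv2.COLOR_RGB2HSV);m=cv2.inRange(hs,(100,110,40),(128,255,255))
cn=cv2.findContours(m,cv2.RETR_CCOMP,cv2.CHAIN_APPROX_NONE)
for k,h in zip(cn[0],cn[1][0]):
    if h[3]>=0 and len(k)>60: e=cv2.fitEllipse(k);b=plane(w,*e[0],zt);print('wrist bore',e,b.round(4))
g=cv2.inRange(hs,(60,90,30),(90,255,200))
for y in(95,100,130):
    xs=np.where(g[y])[0];xs=xs[(xs>200)&(xs<350)];mid=(plane(w,xs.min(),y,.012)+plane(w,xs.max(),y,.012))/2
    print('plate mid',xs.min(),xs.max(),'bore-plate tool y',(R.T@(b-mid))[1])
E
```

```text
time_s: 10.9
tcp_pos: [0.4197, -0.1482, 0.0947]
ee_rot: [[-0.172, -0.985, -0.0], [-0.985, 0.172, -0.0], [0.0, 0.0, -1.0]]
wrist_force: [-0.5, -0.1, -4.7]
gripper_width: 0.159
[ 0.41965785 -0.14815791  0.09473351] [1.69131466e-05 7.52004883e-06 8.70145191e-06] 0.1135844312414361 11.15
wrist bore ((276.3149108886719, 188.44606018066406), (86.36422729492188, 88.70137023925781), 90.08881378173828) [ 0.4109 -0.1975  0.126 ]
plate mid 222 278 bore-plate tool y 0.01634311328629588
plate mid 227 274 bore-plate tool y 0.01609073404780207
plate mid 223 307 bore-plate tool y 0.007181797477221655
```

View pics/z9.png

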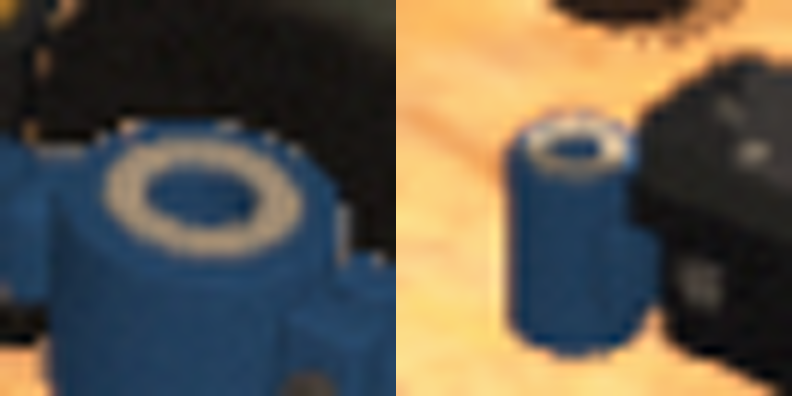

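Run:
```python
from h import *
c=load('s8');zt=.0947-.0047+.036
for n,u,v,z in(('hub',353.46,230.9,zt),('post',350.7,259.15,.06),('eye',281.4,201.8,zt),('pin',281.75,228.3,.06)): print(n,plane(c,u,v,z).round(4))
w=load('w8')
hs=cv2.cvtColor(w['frame'],cv2.COLOR_RGB2HSV);g=cv2.inRange(hs,(50,60,20),(95,255,200));
for y in (98,120,130,150,160,250): 
    xs=np.where(g[y])[0];xs=xs[(xs>205)&(xs<350)];print(y,xs.min(),xs.max())
cv2.imwrite('pics/z10.png',cv2.resize(w['frame'][85:275,200:350],None,fx=3,fy=3,interpolation=2)[:,:,::-1])
```

```text
hub [ 0.4126 -0.1971  0.126 ]
post [ 0.4112 -0.1981  0.06  ]
eye [ 0.4423 -0.029   0.126 ]
pin [ 0.4409 -0.0303  0.06  ]
98 220 327
120 221 326
130 221 326
150 222 226Traceback (most recent call last):
  File "<stdin>", line 7, in <module>
    return umr_minimum(a, axis, None, out, keepdims, initial, where)
ValueError: zero-size array to reduction operation minimum which has no identity
```

View pics/s8.png

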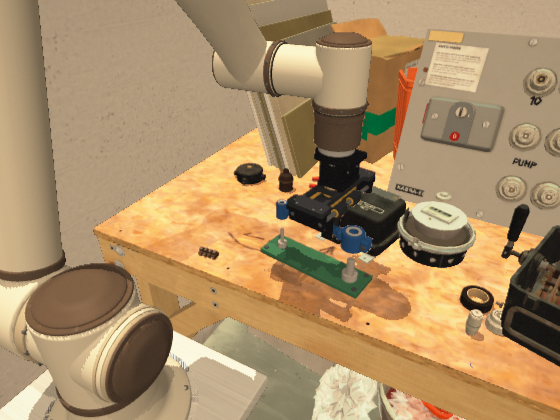

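The scene view puts the bore about 1.4 mm to +x of the post. The wrist view puts it about 2–3 mm to -x, and the TCP reading about 1 mm to -x. I'll take a last sub-millimetre trim to the middle, settle, and hand in.

```bash
python3 -m jog '[[0.04,-0.07,0,0,0,0],[0,0,0,0,0,0],[0,0,0,0,0,0],[0,0,0,0,0,0],[0,0,0,0,0,0]]' >/dev/null
python3 -m jog '[[0,0,0,0,0,0],[0,0,0,0,0,0],[0,0,0,0,0,0],[0,0,0,0,0,0],[0,0,0,0,0,0]]'
python3 - <<'E'
from h import *
s=sense();print(s['tcp_pos'],abs(s['joint_velocities']).max(),s['gripper_width'],s['wrist_force'])
from station import finish_job
print(finish_job())
E
```

```text
time_s: 11.98
tcp_pos: [0.4203, -0.1487, 0.0947]
ee_rot: [[-0.172, -0.985, -0.0], [-0.985, 0.172, 0.0], [-0.0, 0.0, -1.0]]
wrist_force: [-0.0, 0.7, -3.8]
gripper_width: 0.158
[ 0.42027979 -0.14868236  0.09474714] 0.13548727482050477 0.1581573927175759 [-0.02770385  0.70737978 -3.82510186]
the job is handed in; nothing more can be done
None
```

I gripped the lever about 1 mm from its balance point, carried it level, and handed the job in at about 12 s. It was held still over the jig, with its underside about 30 mm above the post and pin tips.

**Last checks:**
- **Level and still:** the tool was vertical and the joints were almost still (about 0.1°/s). The grip held at a steady 14 mm opening with about 4 N of load. In the scene view the hub and eye tops sat within 1 px of where a level lever would put them.
- **Alignment:** the views disagreed slightly before the last trim.
  - Scene view: bore and eye each about 1.5–2 mm off the post and pin, mostly towards +x.
  - Wrist view: bore 2–3 mm off the other way, towards -x.
  - TCP reading: bore about 1 mm off, towards -x.
- **Final trim:** I moved less than 1 mm to the middle of these and checked only the TCP reading afterwards, with no new pictures. I put the remaining error at about 1–2 mm.
- **Other objects:** the terminal block, lampholder and insulator were clear of the path. The views showed them where they had been, though I did not measure their positions again.

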